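Wind a used printer ribbon home and clear its cassette

ROBOT

A 6-joint arm with a two-finger parallel gripper is mounted at the origin on a cart in front of the work surface, level with it; the furniture and walls round the work are solid. World frame = base frame: x ahead of the robot, y to its left, z up, the work surface at z = 0. Lengths are in mm, angles in rad, forces in N, time in s.
With the tool pointing down it reaches from about 350 to 875 mm from the base axis. Payload 4.2 kg.
Tool frame: the origin (TCP) lies midway between the tips of the shut fingers; the grasp point (between the pads) lies 19 mm behind it (arm.tcp_to_grasp is the distance from the TCP to the grasp point, in mm); z points along the fingers, y is the line along which they close (so a half turn about z gives the same grasp; the last joint's range is limited). The gripper opens to 85 mm and grips with 20 to 120 N. Pads are 22 mm wide; open, the fingers measure 114 mm over their backs; the gripper's body (76 mm by 85 mm) begins 54 mm behind the grasp point. The pads swing forward as they close: fully open they stand 13 mm farther back than shut.
Start: joints at [-0.936, 0.385, 0.008, 0, -1.194, -0.259], TCP at [229.399, -581.356, 231.312] pointing down, gripper open.
Joint ranges: [-3.14, 3.14], [-1.21, 2.06], [-1.07, 1.41], [-3.16, 2.05], [-2.99, -0.16], [-3.1, 3.1]. Speed limits (rad/s): [2.79, 2.79, 3.14, 3.14, 3.14, 3.14].

INTERFACE

Orientations are given as a unit quaternion [x, y, z, w].
In Python, from bench import arm gives the robot as it stands.
- The arm moves only by the tool arm_command, never from a script. Its argument "rows" is a list of rows, each a list of 2 entries, a list of its own where there are three numbers: the shift along the tool's x, y, z as a fraction of full scale, then the turn, a rotation vector about the tool's x, y, z as a fraction of full scale. In form: [[[x, y, z], [wx, wy, wz]], ...]. A call has 1 to 5 rows; each row is the pose to reach, as a shift and turn from the pose commanded when the call began, along the tool's axes at that moment, turning the shorter way round; what a row does not reach only later rows make up. Full scale, the value 1, is 0.25 m for a shift and 180 degrees for a turn. A row lasts 1/10 s, in which the tool goes at most 50 mm and 8.59 degrees, less where a joint would pass 70% of its speed; a pose out of reach is approached as far as the arm can. A call with a number of a shift or a turn outside -1 to 1 is refused whole. A call with a gripper value outside its range is refused whole. "grip" is the opening, from 0 (shut) to 1 (fully open), set as the call begins (left out, the last holds). The fingers move at their own pace and stop on an object; the grip force is fixed at half the most. Time passes only in rows, so rows that repeat a pose let the fingers close. It gives the time, the measured TCP pose, the force, the opening and the grip force at its end, in the units of the state.
- arm.read_state(): the state, without advancing time (a new reading comes with each control period).
- arm.get_image(name): name is "scene" or "top"; returns (picture, depth): 400x640x3 uint8, blue, green, red; 400x640 float32, mm along the optical axis (not along the pixel's ray), 0 where there is no reading.
- arm.camera_info(name): a dict with "fx", "fy", "cx", "cy" (pixels), "k1" (the pictures are not rectified: a ray, as slopes to the right and down, at radius r is drawn at 1 + k1 r^2 times it, then the intrinsics apply), "extrinsics" (4x4, takes a point from camera to world coordinates). Camera axes: x right, y down, z forward; pixel columns grow to the right and rows downward; lengths in mm; the calibration is good to about 2 mm. A picture is of the moment at which its call begins. camera_info takes no time and is no camera call.
- arm.job_done(): hands the job in; it is judged then, once.
Trained networks look in the newest picture that a camera, given by its name, has taken for a name from the list of things; names that differ only in an ending like _2 or _b are one class to them, and where a whole thing is asked for, a point or a joint stands for the part that bears it (a point fixed in the world has none). Each returns a list of dicts, best first, with "score" (0 to 1); they miss things now and then, are a little off and sometimes report something else, mostly with a low value. They report only what shows in the picture. A call takes as long as a camera call.
- arm.spot_in(camera, query): "position" ([column, row] in pixels, amid what is visible of it).
The state is a dict: "clock": time; "joints": joint angles; "joint_vel": joint speeds; "joint_efforts": joint torques, N m; "position": TCP position; "ee_rot": TCP orientation; "contact_force": force on the tool from outside, world axes, zero at the start; "wrist_torque": the same for the moment, N m; "gripper_width": finger opening in mm; "grasp_force": force on a finger pad.
Only numpy, scipy, OpenCV 4.12 (cv2) and the standard library are available. Lean on these libraries where they do the work, as an engineer would, in place of code of your own. Each camera call takes 0.05 s, during which the arm holds its last target. There are 200 camera calls.

TASK

Wind the used label-printer ribbon fully into its black cassette: turn the winder's crank clockwise until its drag suddenly drops away, then stop there, before the crank runs on hard into its end stop. The winder has then let go of the cassette: lift it straight out by its blue ridge, never pulling hard against the winder, and lay it flat in the empty bay of the grey tray beside the earlier cassette. Leave the other things where they are.

Things in the scene. Friction and masses are not known exactly. Their poses are not given: they have to be found in the camera images.
- winder: ribbon winder, fixed: cream base 120 (x) x 230 (y) x 30 mm high; grey gearbox, 64 mm high, over y -21.5 to +115 mm; open-topped cassette pocket on the rest (floor 30 mm high, centre x 0, y -60 mm, rim 8 mm, clearance 2.5 mm). Origin: centre of underside. A steel catch in the gearbox wall holds the cassette down by its lug and withdraws when the crank's drag drops
- crank_axis (a point): point on the crank's vertical axis, 102 mm above the desk, level with point knob. Wind clockwise seen from above (white arrow). While the ribbon pulls the crank drags with 4 to 9 N at its knob, moving or held; an unknown 0.9 to 4 turns from the start the hidden tail leaves its core and the drag falls at once to about 1 N; about half a turn later comes an end stop. The crank stays where it is left
- knob (a point): black upright knob on the crank arm, 18 to 20 mm thick, 38 mm high (80 to 118 mm above the desk), free to spin on its pin, so it may be held while cranking; the pin is 45 mm from the crank's axis; this point is 102 mm above the desk. The 12 mm wide steel arm under it has its top at 78 mm (hub 81 mm)
- end_stop: the crank's end stop, hidden inside the gearbox and fixed there (it does not move and does not tell how many turns are left)
- cassette: the closed black ribbon cassette, 92 mm (x) x 58 mm (y) x 22 mm high, about 0.12 kg, with a lug 9 mm wide and 6 mm high on its +y side at the bottom and a blue grip ridge on top; origin: centre of its underside; z up. At the start it sits in the winder's pocket, axes along the winder's
- ridge (a point): on the blue grip ridge of the cassette, which is 34 mm long (x), 12 mm thick (y) and 16 mm high, from 22 to 38 mm above the cassette's underside; this point is on the ridge's middle, 30 mm above the underside and 6 mm towards +x from the cassette's centre
- tray: the grey tray, fixed, 116 mm (x) x 183 mm (y) x 28 mm high, walls and floor 5 mm, one wall across its middle making two bays side by side, each 106 mm (x) x 84 mm (y) inside; origin: centre of the underside
- empty_bay (a point): centre of the inner floor of the empty bay (the +y one), 5 mm above the desk; axes as the tray's
- old_cassette: an earlier cassette of the same kind in the tray's other bay; leave it
- label_roll: a white roll of labels, 64 mm wide, 51 mm high, standing to the left of the winder; leave it
- stapler: a blue stapler, 138 mm long, 43 mm high, lying behind the winder; leave it
- specimen_cup_1: a specimen cup with a red lid, 63 mm wide, 65 mm high, behind the winder to the left; leave it
- specimen_cup_3: another red-lidded specimen cup, 63 mm wide, 65 mm high, on the left; leave it

How it is judged:
By the outcome, as a careful person would: the job done as asked, in the order asked, and still so for the second after the job is handed in, with the robot touching nothing.
It also fails if it takes over 64 s, if anything falls off the work surface, if the arm or the gripper's body presses on something with over 40 N, if the wrist force passes 120 N, or if a joint passes its speed limit or range.

## Working session

There is one attempt and no reset: what is moved stays moved. The work goes in short steps, Python scripts to look and compute and a tool call to move; the robot and the scene stay as the last step left them, time stands still between calls to the robot, and variables do not carry over. Pictures are saved under pics/ and viewed, at most 10 in all, crops included, and the job is handed in when it is done.

Besides the shell and the picture viewer there is one more tool, called after ">>>" in YAML: its name, and indented under it one key for each argument. arm_command: Moves the arm, as the interface text tells. Shift numbers are shares of 0.25 m and turn numbers shares of 180 degrees, none past 1 either way. Its arguments: {"type":"object","properties":{"rows":{"type":"array","items":{"type":"array"}},"grip":{"type":"number"}},"required":["rows"]}

```bash
mkdir -p pics; ls
cat > h.py <<'E'
import numpy as np, cv2
from bench import arm
from scipy.spatial.transform import Rotation as R
def ray(cam,uv):
    c=arm.camera_info(cam); K=np.array([[c["fx"],0,c["cx"]],[0,c["fy"],c["cy"]],[0,0,1.]])
    p=cv2.undistortPoints(np.array([[uv]],float),K,np.array([c["k1"],0,0,0.]))[0,0]
    T=np.array(c["extrinsics"]); return T[:3,3],T[:3,:3]@np.array([p[0],p[1],1])
def at_z(cam,uv,z):
    o,d=ray(cam,uv); return o+d*(z-o[2])/d[2]
def at_d(cam,uv,dep):
    o,d=ray(cam,uv); u,v=int(round(uv[0])),int(round(uv[1])); w=dep[v-3:v+4,u-3:u+4]; w=w[w>0]
    return o+d*np.median(w) if w.size else None
E
python3 - <<'E'
from h import *
for c in("scene","top"):
    im,d=arm.get_image(c); cv2.imwrite(f"pics/{c}0.png",im); np.save(f"{c}_d.npy",d)
    ci=arm.camera_info(c); print(c,{k:ci[k] for k in("fx","fy","cx","cy","k1")},np.round(ci["extrinsics"],3).tolist())
    for q,z in(("winder",64),("crank_axis",102),("knob",102),("ridge",60),("cassette",50),("empty_bay",5),("tray",28),("old_cassette",27),("label_roll",51),("stapler",43),("specimen_cup_1",65)):
        for r in arm.spot_in(c,q)[:2]:
            p=r["position"];a=at_d(c,p,d)
            print(c,q,round(r["score"],2),np.round(p),"z",np.round(at_z(c,p,z)),"d",None if a is None else np.round(a))
print(arm.read_state())
E
```

```text
pics
scene {'fx': 511.4890746317967, 'fy': 511.4890746317967, 'cx': 317.86402466664265, 'cy': 200.31326405124304, 'k1': -0.0993249764794334} [[-0.668, -0.56, 0.49, -140.096], [-0.744, 0.494, -0.45, 633.776], [0.01, -0.665, -0.747, 1146.533], [0.0, 0.0, 0.0, 1.0]]
scene winder 0.63 [281. 245.] z [517. 160.  64.] d [515. 161.  67.]
scene crank_axis 0.81 [283. 247.] z [486. 177. 102.] d [508. 161.  65.]
scene knob 0.61 [236. 323.] z [390. 391. 102.] d [410. 382.  62.]
scene knob 0.46 [263. 228.] z [568. 177. 102.] d [571. 175.  97.]
scene ridge 0.79 [309. 228.] z [515.  65.  60.] d [520.  61.  53.]
scene cassette 0.64 [309. 227.] z [522.  58.  50.] d [520.  59.  53.]
scene cassette 0.38 [404. 178.] z [ 473. -279.   50.] d [ 500. -319.    3.]
scene empty_bay 0.59 [404. 179.] z [ 498. -315.    5.] d [ 499. -317.    3.]
scene old_cassette 0.61 [418. 162.] z [ 505. -384.   27.] d [ 505. -385.   27.]
scene label_roll 0.64 [266. 295.] z [431. 280.  51.] d [439. 275.  35.]
scene stapler 0.77 [261. 208.] z [667. 110.  43.] d [679. 103.  27.]
scene stapler 0.7 [310. 228.] z [522.  55.  43.] d [5
[... 1363 characters left out ...]
nts': array([-9.36404283e-01,  3.84724517e-01,  7.90026894e-03,  1.03364211e-05,
       -1.19403589e+00, -2.58627534e-01]), 'joint_vel': array([ 0.00029509, -0.00210121, -0.00045713,  0.00038973, -0.00012697,
        0.00131388]), 'joint_efforts': array([-3.69874369e-04, -3.92095971e+01,  1.88618052e+01,  4.19088185e+00,
       -3.86262982e-04,  1.33073507e-05]), 'position': array([ 229.38953877, -581.35241706,  231.29890497]), 'ee_rot': array([-1.86780706e-01,  9.82401632e-01,  2.67023837e-05, -1.81119901e-05]), 'contact_force': array([1.22359264, 0.53615037, 0.03806484]), 'wrist_torque': array([ 0.02710656, -0.03911453,  0.01188073]), 'grasp_force': 0.0, 'gripper_width': 85.51120431846213}
```

Run:
```python
import cv2
a=cv2.imread("pics/top0.png")[130:290,170:490]; cv2.imwrite("pics/top0c.png",cv2.resize(a,None,fx=2.5,fy=2.5,interpolation=cv2.INTER_CUBIC))
a=cv2.imread("pics/scene0.png")[140:300,200:440]; cv2.imwrite("pics/sc0c.png",cv2.resize(a,None,fx=3.3,fy=3.3,interpolation=cv2.INTER_CUBIC))
```

```text
(no output)
```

View pics/top0c.png

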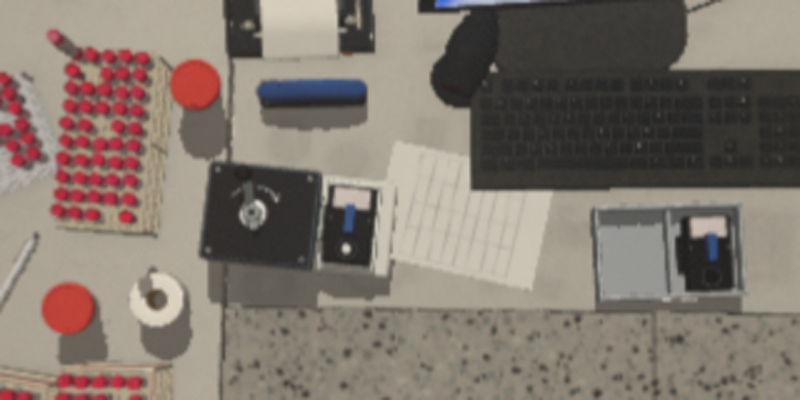

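View pics/sc0c.png

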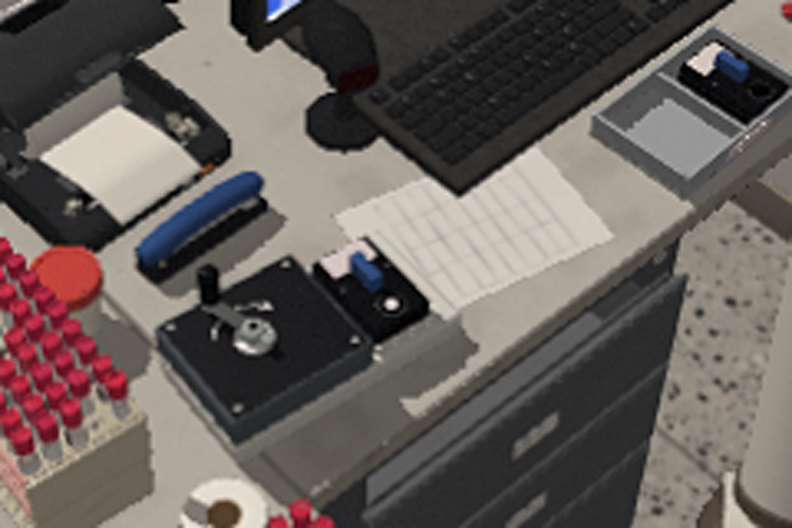

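Top crop: black gearbox with corners about (207,162),(322,172),(317,268),(201,257), hub (254,212), knob (244,178), blue ridge (349,218); the tray's empty bay is the left one at (632,258). Scene crop: hub (254,335), knob top (208,270), ridge (367,270).

Run:
```python
from h import *
d=np.load("top_d.npy"); ds=np.load("scene_d.npy")
T=lambda x,y:(170+(x+.5)/2.5-.5,130+(y+.5)/2.5-.5); S=lambda x,y:(200+(x+.5)/3.3-.5,140+(y+.5)/3.3-.5)
for n,p,z in(("gb c1",(207,162),64),("c2",(322,172),64),("c3",(317,268),64),("c4",(201,257),64),("hub",(254,212),81),("knobmid",(244,178),105),("ridge",(349,219),66),("tray TL",(593,206),28),("TR",(742,204),28),("BR",(743,298),28),("BL",(597,303),28),("div",(668,206),28),("div",(670,300),28),("oldridge",(712,247),41)):
    print(n,at_z("top",T(*p),z).round(),)
for n,p,z in(("hub",(254,335),81),("ktop",(208,268),118),("kbot",(210,297),82),("ridge top",(369,268),68),("gbE",(290,258),64),("gbS",(372,348),64),("gbN",(158,330),64),("gbW",(240,440),64)):
    print("s",n,at_z("scene",S(*p),z).round())
# point cloud of knob & ridge
def cloud(cam,d):
    c=arm.camera_info(cam);K=np.array([[c["fx"],0,c["cx"]],[0,c["fy"],c["cy"]],[0,0,1.]])
    v,u=np.nonzero(d>0);p=cv2.undistortPoints(np.stack([u,v],1)[:,None].astype(float),K,np.array([c["k1"],0,0,0.]))[:,0]
    P=np.c_[p,np.ones(len(p))]*d[v,u][:,None];E=np.array(c["extrinsics"]);return P@E[:3,:3].T+E[:3,3]
for cam,dd in(("top",d),("scene",ds)):
    P=cloud(cam,dd);m=(abs(P[:,0]-530)<110)&(abs(P[:,1]-110)<110)
    k=P[m&(P[:,2]>92)&(P[:,2]<125)];print(cam,"knob",len(k),k.mean(0).round(1),k.std(0).round(1))
    g=P[m&(P[:,2]>58)&(P[:,2]<70)&(P[:,1]>75)];r=cv2.minAreaRect(g[:,:2].astype(np.float32));print("gearbox",len(g),r,g[:,2].mean())
    g=P[m&(P[:,2]>60)&(P[:,2]<75)&(P[:,1]<72)];print("ridge",len(g),g.mean(0).round(1),cv2.minAreaRect(g[:,:2].astype(np.float32)) if len(g)>3 else"")
    q=P[(abs(P[:,0]-500)<75)&(abs(P[:,1]+350)<110)&(P[:,2]>22)&(P[:,2]<33)];print("tray",len(q),cv2.minAreaRect(q[:,:2].astype(np.float32)))
```

```text
gb c1 [594. 216.  64.]
c2 [583.  77.  64.]
c3 [468.  81.  64.]
c4 [479. 220.  64.]
hub [532. 156.  81.]
knobmid [570. 166. 105.]
ridge [527.  44.  66.]
tray TL [ 551. -256.   28.]
TR [ 556. -442.   28.]
BR [ 440. -441.   28.]
BL [ 431. -261.   28.]
div [ 552. -349.   28.]
div [ 436. -350.   28.]
oldridge [ 501. -400.   41.]
s hub [524. 168.  81.]
s ktop [576. 170. 118.]
s kbot [576. 171.  82.]
s ridge top [523.  47.  68.]
s gbE [577.  87.  64.]
s gbS [462.  98.  64.]
s gbN [589. 215.  64.]
s gbW [463. 232.  64.]
top knob 37 [576.8 167.  115.6] [5.  4.7 6.3]
gearbox 1499 ((532.9326171875, 151.21522521972656), (136.29550170898438, 120.26831817626953), 84.95279693603516) 65.26591409399911
ridge 53 [529.8  44.6  67.7] ((525.1788940429688, 46.650672912597656), (56.99305725097656, 36.73115158081055), 22.09742546081543)
tray 859 ((497.0563659667969, -351.7948303222656), (119.25958251953125, 185.8627166748047), 2.4113502502441406)
scene knob 59 [572.7 175.1 109.8] [4.6 4.4 7.4]
gearbox 1637 ((529.6240844726562, 154.4248504638672), (133.89793395996094, 122.27597045898438), 85.6997299194336) 63.161616073486876
ridge 56 [526.3  49.1  64.9] ((528.134765625, 48.03813934326172), (16.189699172973633, 35.385536193847656), 80.08967590332031)
tray 638 ((494.89990234375, -348.107177734375), (123.84905242919922, 190.61721801757812), 2.2296924591064453)
```

Run:
```python
import cv2,numpy as np
a=cv2.imread("pics/top0.png")[188:248,245:335]; a=cv2.resize(a,None,fx=8,fy=8,interpolation=cv2.INTER_CUBIC)
a=np.clip(a*1.4,0,255).astype('uint8')
for i in range(0,90,10): cv2.putText(a,str(245+i),(i*8,10),0,.35,(0,255,255));cv2.line(a,(i*8,12),(i*8,20),(0,255,255))
for i in range(0,60,10): cv2.putText(a,str(188+i),(0,i*8+4),0,.35,(0,255,255))
cv2.imwrite("pics/t1.png",a)
b=cv2.imread("pics/scene0.png")[210:270,245:335]; b=cv2.resize(b,None,fx=8,fy=8,interpolation=cv2.INTER_CUBIC)
b=np.clip(b*1.4,0,255).astype('uint8')
for i in range(0,90,10): cv2.putText(b,str(245+i),(i*8,10),0,.35,(0,255,255));cv2.line(b,(i*8,12),(i*8,20),(0,255,255))
for i in range(0,60,10): cv2.putText(b,str(210+i),(0,i*8+4),0,.35,(0,255,255))
cv2.imwrite("pics/s1.png",b)
```

```text
(no output)
```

View pics/t1.png

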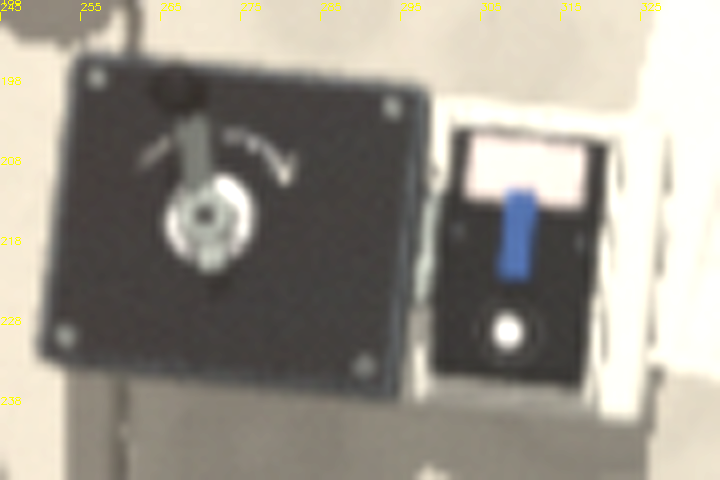

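View pics/s1.png

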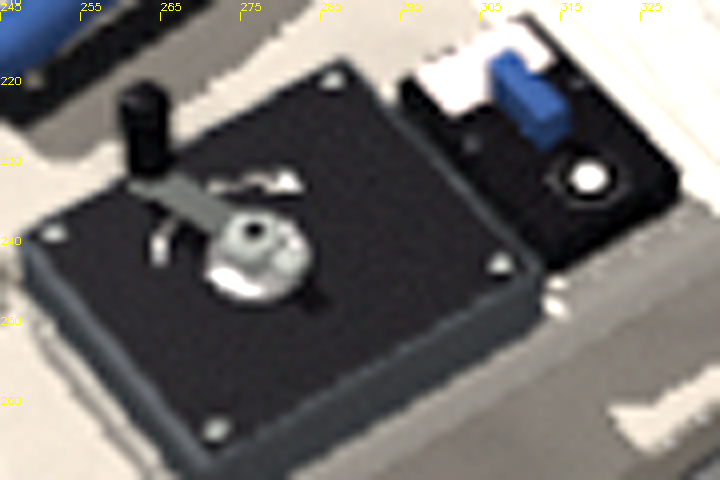

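The zooms show hub hole at top px (270.8,214.8) / scene px (276.9,238.8), knob top at top px (267.2,198.5) / scene px (263.1,221.5); the arrow confirms clockwise (knob from +x towards −y).

Run:
```python
from h import *
t=lambda x,y:(245+(x+.5)/8-.5,188+(y+.5)/8-.5); s=lambda x,y:(245+(x+.5)/8-.5,210+(y+.5)/8-.5)
for n,c,p,z in(("hub","top",t(206,214),82),("flange","top",t(210,220),66),("knob118","top",t(177,84),118),("hub","scene",s(255,230),82),("ktop","scene",s(145,94),118),("kbot","scene",s(148,168),80),("kmid","scene",s(146,132),98),
 ("c1","top",t(78,57),64),("c2","top",t(430,88),64),("c3","top",t(398,397),64),("c4","top",t(42,355),64),
 ("d1","scene",s(25,238),64),("d2","scene",s(342,60),64),("d3","scene",s(542,268),64),("d4","scene",s(208,467),64),("ridgetop","top",t(521,234),68),("ridgetop","scene",s(533,88),68),("white","top",t(508,331),52),("white","scene",s(590,177),52)):
    print(n,c,at_z(c,p,z).round(1))
```

```text
hub top [532.7 158.7  82. ]
flange top [532. 159.  66.]
knob118 top [576.5 166.4 118. ]
hub scene [530.6 162.8  82. ]
ktop scene [574.7 170.7 118. ]
kbot scene [575.4 172.3  80. ]
kmid scene [575.7 171.3  98. ]
c1 top [593.  210.5  64. ]
c2 top [583.2  77.8  64. ]
c3 top [466.9  87.3  64. ]
c4 top [480.6 220.5  64. ]
d1 scene [589.8 214.2  64. ]
d2 scene [579.4  86.2  64. ]
d3 scene [467.   93.8  64. ]
d4 scene [478.1 225.5  64. ]
ridgetop top [528.2  42.4  68. ]
ridgetop scene [524.1  47.3  68. ]
white top [492.8  47.2  52. ]
white scene [491.8  50.   52. ]
```

>>> arm_command:
  rows:
    - [[-0.72,0.692,0],[0,0,0.146]]
    - [[-0.72,0.692,0],[0,0,0.146]]
    - [[-0.72,0.692,0],[0,0,0.146]]
    - [[-0.72,0.692,0],[0,0,0.146]]
    - [[-0.72,0.692,0],[0,0,0.146]]
  grip: 0.7

```text
clock: 1.7
position: [330.5, -360.1, 231.5]
ee_rot: [0.042, 0.999, -0.0, 0.0]
contact_force: [1.8, 0.0, -0.1]
gripper_width: 60.3
grasp_force: 0.0
```

>>> arm_command:
  rows:
    - [[-0.384,0.916,0],[0,0,0]]
    - [[-0.384,0.916,0],[0,0,0]]
    - [[-0.384,0.916,0],[0,0,0]]
    - [[-0.384,0.916,0],[0,0,0]]
    - [[-0.384,0.916,0],[0,0,0]]

```text
clock: 2.2
position: [445.3, -139.4, 231.9]
ee_rot: [0.041, 0.999, 0.0, 0.001]
contact_force: [0.6, -0.6, -0.8]
gripper_width: 59.6
grasp_force: 0.0
```

>>> arm_command:
  rows:
    - [[-0.384,0.916,0],[0,0,0]]
    - [[-0.384,0.916,0],[0,0,0]]
    - [[-0.384,0.916,0],[0,0,0]]
    - [[-0.384,0.916,0],[0,0,0]]
    - [[-0.384,0.916,0],[0,0,0]]

```text
clock: 2.7
position: [560.0, 81.0, 231.6]
ee_rot: [0.041, 0.999, 0.0, 0.0]
contact_force: [1.7, -0.8, 0.2]
gripper_width: 59.9
grasp_force: 0.0
```

>>> arm_command:
  rows:
    - [[-0.022,0.335,0],[0,0,0]]
    - [[-0.022,0.335,0],[0,0,0]]
    - [[-0.022,0.335,0.2],[0,0,0]]
    - [[-0.022,0.335,0.3],[0,0,0]]
    - [[-0.022,0.335,0.3],[0,0,0]]

```text
clock: 3.2
position: [569.1, 161.1, 152.0]
ee_rot: [0.041, 0.999, -0.002, -0.004]
contact_force: [-0.2, -0.5, -1.0]
gripper_width: 59.8
grasp_force: 0.0
```

Run:
```python
from h import *
st=arm.read_state();print(st["position"].round(2),st["ee_rot"].round(4),st["contact_force"].round(2))
im,d=arm.get_image("scene");a=im[120:270,200:350];cv2.imwrite("pics/a1.png",cv2.resize(a,None,fx=4,fy=4,interpolation=cv2.INTER_CUBIC))
```

```text
[569.05 161.12 152.  ] [ 0.0414  0.9991 -0.0022 -0.0042] [-0.25 -0.53 -0.96]
```

View pics/a1.png

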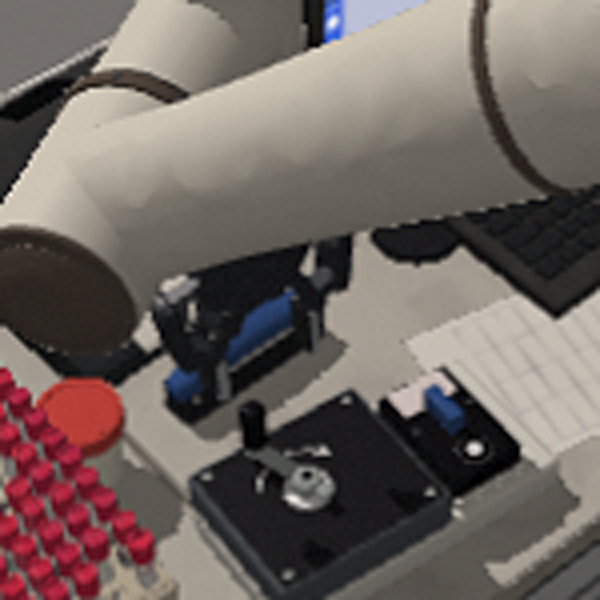

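The fingers (tips at about (222,385) and (315,345) in the crop) straddle the spot above the knob at (252,420); nothing else is near. Descending.

>>> arm_command:
  rows:
    - [[0,0,0.08],[0,0,0]]
    - [[0,0,0.16],[0,0,0]]
    - [[0,0,0.24],[0,0,0]]
    - [[0,0,0.28],[0,0,0]]
    - [[0,0,0.28],[0,0,0]]

```text
clock: 3.75
position: [572.1, 161.7, 86.7]
ee_rot: [0.042, 0.999, -0.0, 0.0]
contact_force: [0.2, -0.1, 0.2]
gripper_width: 60.1
grasp_force: 0.0
```

>>> arm_command:
  rows:
    - [[0,0,0],[0,0,0]]

```text
clock: 3.85
position: [572.9, 162.2, 88.0]
ee_rot: [0.041, 0.999, 0.001, 0.001]
contact_force: [-0.5, 0.7, 0.3]
gripper_width: 59.7
grasp_force: 0.0
```

>>> arm_command:
  rows:
    - [[-0.01,0.025,0.006],[0,0,0]]
    - [[-0.01,0.025,0.006],[0,0,0]]
    - [[-0.01,0.025,0.006],[0,0,0]]

```text
clock: 4.15
position: [575.1, 168.3, 85.4]
ee_rot: [0.041, 0.999, 0.0, 0.0]
contact_force: [-1.2, 0.4, 0.1]
gripper_width: 59.7
grasp_force: 0.0
```

>>> arm_command:
  rows:
    - [[0,0,0],[0,0,0]]
    - [[0,0,0],[0,0,0]]
    - [[0,0,0],[0,0,0]]
    - [[0,0,0],[0,0,0]]
    - [[0,0,0],[0,0,0]]
  grip: 0.1

```text
clock: 4.65
position: [574.9, 168.3, 85.1]
ee_rot: [0.041, 0.999, 0.0, 0.0]
contact_force: [-1.1, 1.8, 1.7]
gripper_width: 17.2
grasp_force: 58.5
```

>>> arm_command:
  rows:
    - [[0,0,0],[0,0,0]]
    - [[0,0,0],[0,0,0]]
    - [[0,0,0],[0,0,0]]

```text
clock: 4.95
position: [574.9, 168.2, 85.1]
ee_rot: [0.041, 0.999, 0.0, 0.0]
contact_force: [-1.7, 3.6, 2.7]
gripper_width: 16.8
grasp_force: 58.5
```

Run:
```python
import numpy as np
q=(0.0415,0.9991);y=np.array([2*q[0]*q[1],2*q[1]**2-1]);x=np.array([-y[1],y[0]])
th=np.radians(10-20*np.arange(24));P=45*np.c_[np.cos(th),np.sin(th)]
U=np.round(np.c_[P@x,P@y]/250,3)
for k in range(18): print(k,10-20*k,[ (U[k+i]-U[k]).round(3).tolist() for i in range(1,6)])
```

```text
0 10 [[-0.005, -0.062], [0.011, -0.123], [0.047, -0.174], [0.099, -0.209], [0.159, -0.225]]
1 -10 [[0.016, -0.061], [0.052, -0.112], [0.104, -0.147], [0.164, -0.163], [0.226, -0.158]]
2 -30 [[0.036, -0.051], [0.088, -0.086], [0.148, -0.102], [0.21, -0.097], [0.267, -0.07]]
3 -50 [[0.052, -0.035], [0.112, -0.051], [0.174, -0.046], [0.231, -0.019], [0.275, 0.025]]
4 -70 [[0.06, -0.016], [0.122, -0.011], [0.179, 0.016], [0.223, 0.06], [0.249, 0.117]]
5 -90 [[0.062, 0.005], [0.119, 0.032], [0.163, 0.076], [0.189, 0.133], [0.194, 0.195]]
6 -110 [[0.057, 0.027], [0.101, 0.071], [0.127, 0.128], [0.132, 0.19], [0.116, 0.251]]
7 -130 [[0.044, 0.044], [0.07, 0.101], [0.075, 0.163], [0.059, 0.224], [0.023, 0.275]]
8 -150 [[0.026, 0.057], [0.031, 0.119], [0.015, 0.18], [-0.021, 0.231], [-0.073, 0.266]]
9 -170 [[0.005, 0.062], [-0.011, 0.123], [-0.047, 0.174], [-0.099, 0.209], [-0.159, 0.225]]
10 -190 [[-0.016, 0.061], [-0.052, 0.112], [-0.104, 0.147], [-0.164, 0.163], [-0.226, 0.158]]
11 -210 [[-0.036, 0.051], [-0.088, 0.086], [-0.148, 0.102], [-0.21, 0.097], [-0.267, 0.07]]
12 -230 [[-0.052, 0.035], [-0.112, 0.051], [-0.174, 0.046], [-0.231, 0.019], [-0.275, -0.025]]
13 -250 [[-0.06, 0.016], [-0.122, 0.011], [-0.179, -0.016], [-0.223, -0.06], [-0.249, -0.117]]
14 -270 [[-0.062, -0.005], [-0.119, -0.032], [-0.163, -0.076], [-0.189, -0.133], [-0.194, -0.195]]
15 -290 [[-0.057, -0.027], [-0.101, -0.071], [-0.127, -0.128], [-0.132, -0.19], [-0.116, -0.251]]
16 -310 [[-0.044, -0.044], [-0.07, -0.101], [-0.075, -0.163], [-0.059, -0.224], [-0.023, -0.275]]
17 -330 [[-0.026, -0.057], [-0.031, -0.119], [-0.015, -0.18], [0.021, -0.231], [0.073, -0.266]]
```

First 40°, slowly, ending with a hold row.

>>> arm_command:
  rows:
    - [[-0.005,-0.062,0],[0,0,0]]
    - [[0.011,-0.123,0],[0,0,0]]
    - [[0.011,-0.123,0],[0,0,0]]

```text
clock: 5.25
position: [568.1, 135.4, 84.9]
ee_rot: [0.042, 0.999, -0.001, -0.001]
contact_force: [-1.4, -4.9, 4.6]
gripper_width: 17.1
grasp_force: 59.1
```

>>> arm_command:
  rows:
    - [[0,0,0],[0,0,0]]
    - [[0,0,0],[0,0,0]]

```text
clock: 5.45
position: [568.1, 135.1, 84.9]
ee_rot: [0.042, 0.999, -0.002, -0.002]
contact_force: [-2.3, -5.4, 6.2]
gripper_width: 17.1
grasp_force: 59.2
```

>>> arm_command:
  rows:
    - [[0.036,-0.051,0],[0,0,0]]
    - [[0.088,-0.086,0],[0,0,0]]
    - [[0.148,-0.102,0],[0,0,0]]
    - [[0.21,-0.097,0],[0,0,0]]

```text
clock: 5.85
position: [517.5, 117.3, 85.1]
ee_rot: [0.041, 0.999, 0.0, 0.003]
contact_force: [6.5, -1.1, -4.3]
gripper_width: 16.7
grasp_force: 59.1
```

>>> arm_command:
  rows:
    - [[0.057,0.027,0],[0,0,0]]
    - [[0.101,0.071,0],[0,0,0]]
    - [[0.127,0.128,0],[0,0,0]]
    - [[0.132,0.19,0],[0,0,0]]
    - [[0.116,0.251,0],[0,0,0]]

```text
clock: 6.35
position: [489.5, 180.3, 84.9]
ee_rot: [0.041, 0.999, -0.003, -0.002]
contact_force: [-1.3, -8.1, 4.8]
gripper_width: 17.0
grasp_force: 59.9
```

>>> arm_command:
  rows:
    - [[-0.036,0.051,0],[0,0,0]]
    - [[-0.088,0.086,0],[0,0,0]]
    - [[-0.148,0.102,0],[0,0,0]]
    - [[-0.21,0.097,0],[0,0,0]]
    - [[-0.267,0.07,0],[0,0,0]]

```text
clock: 6.85
position: [559.0, 195.6, 85.0]
ee_rot: [0.041, 0.999, -0.0, -0.001]
contact_force: [-5.9, 2.2, 5.9]
gripper_width: 16.7
grasp_force: 60.1
```

>>> arm_command:
  rows:
    - [[-0.044,-0.044,0],[0,0,0]]
    - [[-0.07,-0.101,0],[0,0,0]]
    - [[-0.075,-0.163,0],[0,0,0]]
    - [[-0.059,-0.224,0],[0,0,0]]

```text
clock: 7.25
position: [570.8, 139.3, 85.0]
ee_rot: [0.041, 0.999, 0.002, 0.001]
contact_force: [-2.5, 9.6, 0.2]
gripper_width: 16.3
grasp_force: 59.6
```

>>> arm_command:
  rows:
    - [[0.036,-0.051,0],[0,0,0]]
    - [[0.088,-0.086,0],[0,0,0]]
    - [[0.148,-0.102,0],[0,0,0]]
    - [[0.21,-0.097,0],[0,0,0]]

```text
clock: 7.65
position: [517.4, 117.3, 85.0]
ee_rot: [0.041, 0.999, 0.0, 0.002]
contact_force: [6.6, -1.0, -3.8]
gripper_width: 16.7
grasp_force: 59.3
```

Drag 6.5 N still. k=6.

>>> arm_command:
  rows:
    - [[0.057,0.027,0],[0,0,0]]
    - [[0.101,0.071,0],[0,0,0]]
    - [[0.127,0.128,0],[0,0,0]]
    - [[0.132,0.19,0],[0,0,0]]

```text
clock: 8.05
position: [485.2, 165.8, 84.9]
ee_rot: [0.041, 0.999, -0.002, -0.001]
contact_force: [3.2, -7.8, 2.0]
gripper_width: 17.1
grasp_force: 59.7
```

θ=−190: drag ≈8 N. k=10.

>>> arm_command:
  rows:
    - [[-0.016,0.061,0],[0,0,0]]
    - [[-0.052,0.112,0],[0,0,0]]
    - [[-0.104,0.147,0],[0,0,0]]
    - [[-0.164,0.163,0],[0,0,0]]

```text
clock: 8.45
position: [528.9, 205.5, 85.0]
ee_rot: [0.041, 0.999, -0.001, -0.002]
contact_force: [-6.9, 1.2, 6.2]
gripper_width: 16.8
grasp_force: 60.2
```

Drag ≈7 N. k=14.

>>> arm_command:
  rows:
    - [[-0.062,-0.005,0],[0,0,0]]
    - [[-0.119,-0.032,0],[0,0,0]]
    - [[-0.163,-0.076,0],[0,0,0]]
    - [[-0.189,-0.133,0],[0,0,0]]

```text
clock: 8.85
position: [575.1, 169.2, 85.0]
ee_rot: [0.041, 0.999, 0.001, -0.0]
contact_force: [-5.2, 6.5, 3.4]
gripper_width: 16.8
grasp_force: 60.2
```

Drag ≈7 N (2 turns). k=0.

>>> arm_command:
  rows:
    - [[-0.005,-0.062,0],[0,0,0]]
    - [[0.011,-0.123,0],[0,0,0]]
    - [[0.047,-0.174,0],[0,0,0]]
    - [[0.099,-0.209,0],[0,0,0]]

```text
clock: 9.25
position: [549.1, 119.5, 85.2]
ee_rot: [0.041, 0.999, 0.002, 0.004]
contact_force: [5.0, 3.6, -5.4]
gripper_width: 17.0
grasp_force: 59.1
```

>>> arm_command:
  rows:
    - [[0.06,-0.016,0],[0,0,0]]
    - [[0.122,-0.011,0],[0,0,0]]
    - [[0.179,0.016,0],[0,0,0]]
    - [[0.223,0.06,0],[0,0,0]]

```text
clock: 9.65
position: [492.1, 136.3, 85.0]
ee_rot: [0.042, 0.999, -0.001, 0.001]
contact_force: [6.0, -4.7, -2.5]
gripper_width: 16.8
grasp_force: 59.5
```

θ=−150: drag ≈7 N. k=8.

>>> arm_command:
  rows:
    - [[0.026,0.057,0],[0,0,0]]
    - [[0.031,0.119,0],[0,0,0]]
    - [[0.015,0.18,0],[0,0,0]]
    - [[-0.021,0.231,0],[0,0,0]]

```text
clock: 10.05
position: [500.8, 194.6, 85.1]
ee_rot: [0.041, 0.999, -0.001, -0.001]
contact_force: [0.3, -0.8, 0.3]
gripper_width: 16.9
grasp_force: 59.8
```

>>> arm_command:
  rows:
    - [[0,0,0],[0,0,0]]
    - [[0,0,0],[0,0,0]]

```text
clock: 10.25
position: [501.9, 195.1, 85.0]
ee_rot: [0.041, 0.999, 0.0, 0.001]
contact_force: [-0.1, 2.5, 4.1]
gripper_width: 16.6
grasp_force: 60.0
```

>>> arm_command:
  rows:
    - [[-0.013,0.01,0],[0,0,0]]
    - [[-0.026,0.019,0],[0,0,0]]

```text
clock: 10.45
position: [507.6, 198.9, 85.1]
ee_rot: [0.042, 0.999, 0.0, -0.0]
contact_force: [-3.7, 5.1, 4.7]
gripper_width: 16.9
grasp_force: 60.2
```

Tangential drag is ~0.5 N while moving: released. Let go and rise.

>>> arm_command:
  rows:
    - [[0,0,0],[0,0,0]]
    - [[0,0,0],[0,0,0]]
    - [[0,0,0],[0,0,0]]
    - [[0,0,0],[0,0,0]]
  grip: 0.6

```text
clock: 10.85
position: [507.9, 198.1, 84.5]
ee_rot: [0.042, 0.999, -0.0, -0.0]
contact_force: [0.3, -0.2, 0.4]
gripper_width: 51.1
grasp_force: 0.0
```

>>> arm_command:
  rows:
    - [[0,0,-0.1],[0,0,0]]
    - [[0,0,-0.2],[0,0,0]]
    - [[0,0,-0.3],[0,0,0]]
    - [[0,0,-0.3],[0,0,0]]
    - [[0,0,-0.3],[0,0,0]]

```text
clock: 11.35
position: [508.1, 198.6, 160.0]
ee_rot: [0.042, 0.999, 0.0, 0.0]
contact_force: [0.7, -0.8, 0.2]
gripper_width: 51.2
grasp_force: 0.0
```

>>> arm_command:
  rows:
    - [[-0.125,-0.604,0],[0,0,0]]
    - [[-0.125,-0.604,0],[0,0,0]]
    - [[-0.125,-0.604,0],[0,0,0]]
    - [[-0.125,-0.604,0],[0,0,0]]
    - [[-0.125,-0.604,0],[0,0,0]]
  grip: 0.36

```text
clock: 11.85
position: [526.2, 44.0, 158.6]
ee_rot: [0.043, 0.999, -0.0, -0.001]
contact_force: [-0.8, 0.3, 0.1]
gripper_width: 30.7
grasp_force: 0.0
```

Run:
```python
from h import *
im,d=arm.get_image("scene");st=arm.read_state();print(st["position"].round(2),st["gripper_width"])
a=im[140:270,220:370];cv2.imwrite("pics/a2.png",cv2.resize(a,None,fx=5,fy=4.5,interpolation=cv2.INTER_CUBIC))
```

```text
[526.4   45.18 158.78] 30.245755953914248
```

View pics/a2.png

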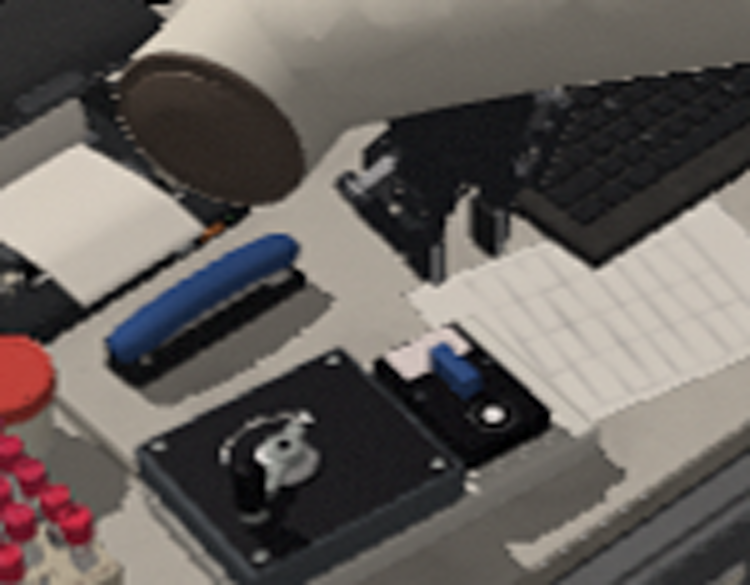

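The crank now points to front-left; the fingers hang squarely over the blue ridge ((457,370) in the crop). Descend in two stages.

>>> arm_command:
  rows:
    - [[0,0,0.15],[0,0,0]]
    - [[0,0,0.27],[0,0,0]]
    - [[0,0,0.36],[0,0,0]]
    - [[0,0,0.4],[0,0,0]]
    - [[0,0,0.41],[0,0,0]]

```text
clock: 12.4
position: [526.3, 46.5, 56.1]
ee_rot: [0.04, 0.999, -0.001, -0.001]
contact_force: [0.2, 0.5, 0.3]
gripper_width: 30.8
grasp_force: 0.0
```

>>> arm_command:
  rows:
    - [[0,0,0],[0,0,0]]
    - [[0,0,0],[0,0,0]]

```text
clock: 12.6
position: [527.8, 46.3, 58.5]
ee_rot: [0.041, 0.999, 0.0, 0.001]
contact_force: [-0.5, -0.7, 0.0]
gripper_width: 30.5
grasp_force: 0.0
```

>>> arm_command:
  rows:
    - [[0,-0.003,0.014],[0,0,0]]
    - [[0,-0.003,0.014],[0,0,0]]

```text
clock: 12.8
position: [526.9, 44.9, 54.2]
ee_rot: [0.042, 0.999, 0.0, 0.0]
contact_force: [0.9, 1.0, -0.3]
gripper_width: 30.7
grasp_force: 0.0
```

>>> arm_command:
  rows:
    - [[0,0,0],[0,0,0]]
    - [[0,0,0],[0,0,0]]
    - [[0,0,0],[0,0,0]]
    - [[0,0,0],[0,0,0]]
  grip: 0.05

```text
clock: 13.2
position: [527.1, 44.9, 54.3]
ee_rot: [0.041, 0.999, 0.0, 0.0]
contact_force: [-1.1, -0.4, 4.1]
gripper_width: 10.1
grasp_force: 61.2
```

Gripped (60 N). Lift gently at first.

>>> arm_command:
  rows:
    - [[0,0,-0.008],[0,0,0]]
    - [[0,0,-0.016],[0,0,0]]
    - [[0,0,-0.016],[0,0,0]]

```text
clock: 13.5
position: [526.8, 44.9, 57.8]
ee_rot: [0.041, 0.999, 0.0, -0.0]
contact_force: [0.6, -1.0, -1.9]
gripper_width: 10.0
grasp_force: 60.6
```

>>> arm_command:
  rows:
    - [[0,0,-0.03],[0,0,0]]
    - [[0,0,-0.08],[0,0,0]]
    - [[0,0,-0.16],[0,0,0]]
    - [[0,0,-0.26],[0,0,0]]
    - [[0,0,-0.36],[0,0,0]]

```text
clock: 14.0
position: [526.6, 44.8, 148.9]
ee_rot: [0.041, 0.999, -0.0, -0.0]
contact_force: [-0.2, 1.3, -0.6]
gripper_width: 10.4
grasp_force: 60.6
```

Run:
```python
from h import *
st=arm.read_state();print(st["position"].round(2),st["contact_force"].round(1))
# tray refine from initial depth/picture
im=cv2.imread("pics/top0.png")[205:258,400:475]
a=cv2.resize(im,None,fx=9,fy=9,interpolation=cv2.INTER_CUBIC);cv2.imwrite("pics/tr.png",a)
im=cv2.imread("pics/scene0.png")[142:205,372:446]
a=cv2.resize(im,None,fx=9,fy=9,interpolation=cv2.INTER_CUBIC);cv2.imwrite("pics/trs.png",a)
```

```text
[526.56  44.8  148.87] [-0.2  1.3 -0.6]
```

View pics/tr.png

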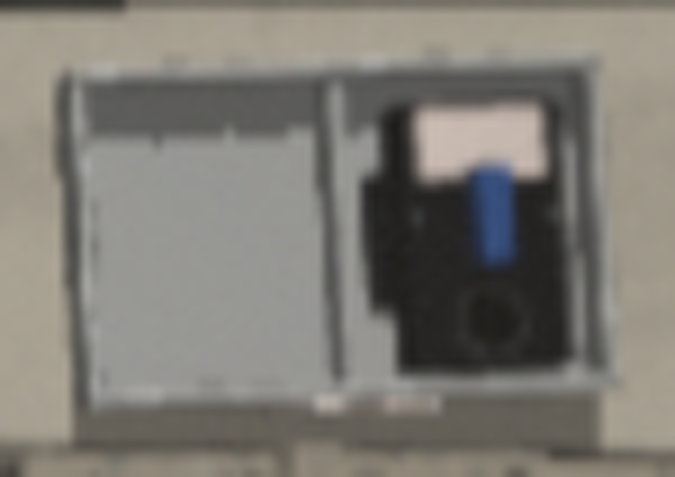

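View pics/trs.png

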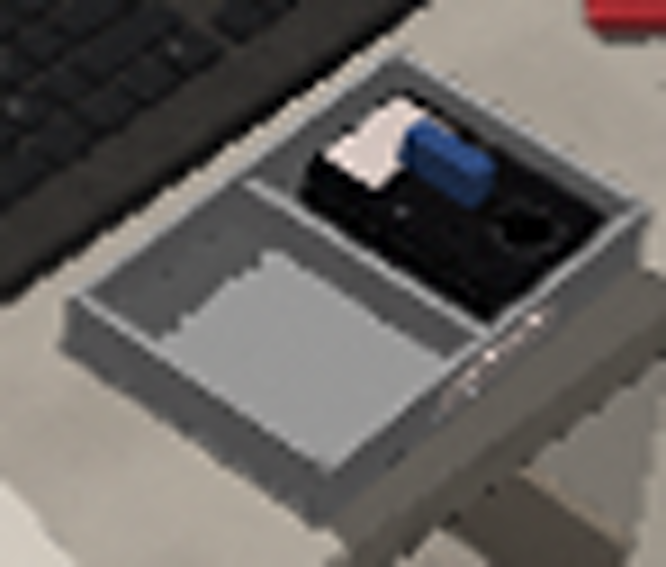

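Tray rim corners: top crop (65,75),(595,62),(608,382),(90,403); scene crop (72,295),(397,55),(647,210),(330,475).

Run:
```python
from h import *
C={}
for cam,o,pts in(("top",(400,205),[(65,75),(595,62),(608,382),(90,403)]),("scene",(372,142),[(72,295),(397,55),(647,210),(330,475)])):
    C[cam]=np.array([at_z(cam,(o[0]+(x+.5)/9-.5,o[1]+(y+.5)/9-.5),28)[:2] for x,y in pts])
    P=C[cam];print(cam,P.round().tolist(),"centre",P.mean(0).round(1))
P=(C["top"]+C["scene"])/2
yv=(P[0]+P[3]-P[1]-P[2])/2; xv=(P[0]+P[1]-P[2]-P[3])/2
print(np.linalg.norm(xv),np.linalg.norm(yv),"yaw",np.degrees(np.arctan2(-yv[0],yv[1])),np.degrees(np.arctan2(xv[1],xv[0])))
yaw=np.arctan2(-yv[0],yv[1]);c=P.mean(0);ux=np.array([np.cos(yaw),np.sin(yaw)]);uy=np.array([-ux[1],ux[0]])
bay=c+44.5*uy;print("bay",bay.round(1),"tcp over bay",(bay+6*ux).round(1))
p=arm.read_state()["position"][:2];r=R.from_quat(arm.read_state()["ee_rot"]).as_matrix()
print("dw",(bay+6*ux-p).round(1),"tool",(r.T@np.r_[bay+6*ux-p,0]/250).round(3))
```

```text
top [[548.0, -256.0], [555.0, -439.0], [446.0, -441.0], [436.0, -264.0]] centre [ 496.3 -350. ]
scene [[547.0, -254.0], [553.0, -431.0], [443.0, -437.0], [433.0, -257.0]] centre [ 494.2 -344.7]
111.82347375535208 179.6061628180243 yaw 2.55554746206558 2.524053155163992
bay [ 493.2 -302.9] tcp over bay [ 499.2 -302.7]
dw [ -27.3 -347.5] tool [-0.006 -1.394  0.   ]
```

>>> arm_command:
  rows:
    - [[-0.003,-0.15,0],[0,0,0]]
    - [[-0.003,-0.34,0],[0,0,0]]
    - [[-0.003,-0.54,0],[0,0,0]]
    - [[-0.003,-0.74,0],[0,0,0]]
    - [[-0.003,-0.9,0],[0,0,0]]

```text
clock: 14.5
position: [508.3, -181.6, 148.3]
ee_rot: [0.042, 0.999, -0.0, 0.0]
contact_force: [0.8, 0.6, -1.3]
gripper_width: 10.3
grasp_force: 60.5
```

>>> arm_command:
  rows:
    - [[-0.003,-0.18,0],[0,0,-0.01]]
    - [[-0.003,-0.34,0],[0,0,-0.02]]
    - [[-0.003,-0.45,0],[0,0,-0.03]]
    - [[-0.003,-0.494,0],[0,0,-0.041]]
    - [[-0.003,-0.494,0],[0,0,-0.041]]

```text
clock: 15.0
position: [499.0, -304.0, 147.8]
ee_rot: [-0.022, 1.0, 0.0, -0.0]
contact_force: [-0.1, 0.9, -0.9]
gripper_width: 10.7
grasp_force: 60.5
```

>>> arm_command:
  rows:
    - [[0,0,0.04],[0,0,0]]
    - [[0,0,0.1],[0,0,0]]
    - [[0,0,0.15],[0,0,0]]
    - [[0,0,0.15],[0,0,0]]
    - [[0,0,0.15],[0,0,0]]

```text
clock: 15.5
position: [499.6, -302.0, 110.0]
ee_rot: [-0.023, 1.0, 0.0, -0.0]
contact_force: [-0.2, -0.3, -0.5]
gripper_width: 10.1
grasp_force: 60.5
```

Run:
```python
from h import *
im,d=arm.get_image("scene");t,_=arm.get_image("top")
a=cv2.resize(im[110:215,350:455],(390,390),interpolation=cv2.INTER_CUBIC);b=cv2.resize(t[180:285,385:490],(390,390),interpolation=cv2.INTER_CUBIC)
cv2.imwrite("pics/a3.png",np.hstack([a,b]));print(arm.read_state()["position"].round(1))
```

```text
[ 500.1 -302.4  110.9]
```

View pics/a3.png

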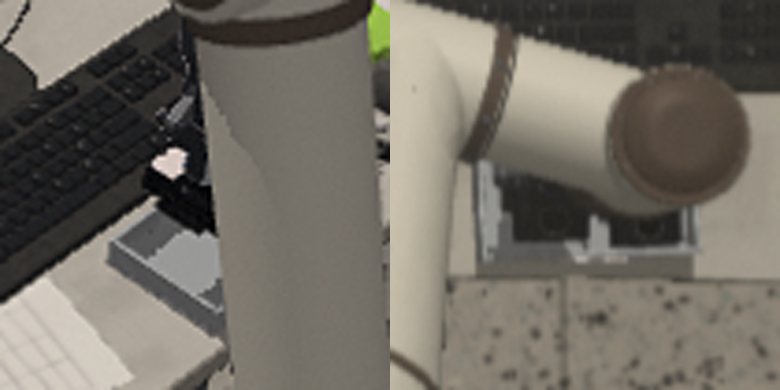

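The cassette hangs level over the left bay (top view: between the tray's left wall at ~490 and divider at ~598). Lower it.

>>> arm_command:
  rows:
    - [[0,0,0.07],[0,0,0]]
    - [[0,0,0.15],[0,0,0]]
    - [[0,0,0.23],[0,0,0]]
    - [[0,0,0.28],[0,0,0]]
    - [[0,0,0.3],[0,0,0]]

```text
clock: 16.1
position: [499.2, -302.4, 34.5]
ee_rot: [-0.023, 1.0, 0.0, -0.001]
contact_force: [0.2, 0.2, -0.2]
gripper_width: 10.1
grasp_force: 60.5
```

>>> arm_command:
  rows:
    - [[0,0,0],[0,0,0]]
    - [[0,0,0],[0,0,0]]

```text
clock: 16.3
position: [500.3, -302.8, 36.2]
ee_rot: [-0.023, 1.0, -0.0, 0.001]
contact_force: [-0.7, 0.1, -0.3]
gripper_width: 10.6
grasp_force: 60.5
```

Then 6 mm more, slowly, until contact.

>>> arm_command:
  rows:
    - [[0,0,0.01],[0,0,0]]
    - [[0,0,0.02],[0,0,0]]
    - [[0,0,0.026],[0,0,0]]
    - [[0,0,0.026],[0,0,0]]

```text
clock: 16.7
position: [499.6, -302.5, 29.3]
ee_rot: [-0.023, 1.0, -0.0, 0.0]
contact_force: [-0.9, 0.3, 2.3]
gripper_width: 10.4
grasp_force: 60.9
```

>>> arm_command:
  rows:
    - [[0,0,0],[0,0,0]]
    - [[0,0,0],[0,0,0]]
    - [[0,0,0],[0,0,0]]
    - [[0,0,0],[0,0,0]]
  grip: 0.36

```text
clock: 17.1
position: [499.5, -302.6, 28.7]
ee_rot: [-0.023, 1.0, -0.0, 0.0]
contact_force: [0.5, 0.4, -0.1]
gripper_width: 30.6
grasp_force: 0.0
```

>>> arm_command:
  rows:
    - [[0,0,-0.05],[0,0,0]]
    - [[0,0,-0.15],[0,0,0]]
    - [[0,0,-0.3],[0,0,0]]
    - [[0,0,-0.45],[0,0,0]]
    - [[0,0,-0.6],[0,0,0]]

```text
clock: 17.6
position: [499.4, -302.5, 181.4]
ee_rot: [-0.023, 1.0, -0.0, 0.0]
contact_force: [0.3, -1.7, 0.0]
gripper_width: 30.9
grasp_force: 0.0
```

>>> arm_command:
  rows:
    - [[0,0.2,-0.05],[0,0,0]]
    - [[0,0.4,-0.05],[0,0,0]]
    - [[0,0.6,-0.05],[0,0,0]]
    - [[0,0.8,-0.05],[0,0,0]]
    - [[0,0.8,-0.05],[0,0,0]]

```text
clock: 18.1
position: [490.2, -98.4, 192.8]
ee_rot: [-0.026, 1.0, 0.0, 0.001]
contact_force: [0.4, -0.3, 0.1]
gripper_width: 30.7
grasp_force: 0.0
```

Run:
```python
from h import *
im,d=arm.get_image("scene");t,_=arm.get_image("top")
a=cv2.resize(im[110:215,350:455],(390,390),interpolation=cv2.INTER_CUBIC);b=cv2.resize(t[180:285,385:490],(390,390),interpolation=cv2.INTER_CUBIC)
cv2.imwrite("pics/a4.png",np.hstack([a,b]));print(arm.read_state()["position"].round(1),arm.read_state()["contact_force"].round(1))
```

```text
[ 490.5 -101.5  192.5] [ 0.  -1.1  0.3]
```

View pics/a4.png

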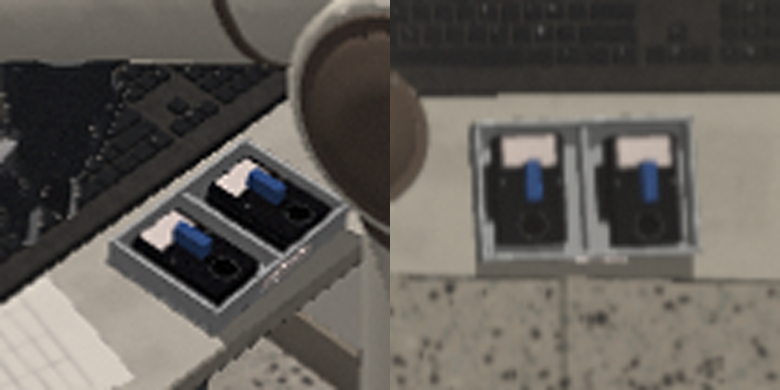

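Both cassettes lie flat in their bays (new one at (528,190) in the right half), and the arm is clear. I'm handing the job in.

```bash
python3 -c "from bench import arm; print(arm.job_done())"
```

```text
the job is handed in; nothing more can be done
None
```

I wound the ribbon until the crank's drag dropped away and stopped short of the end stop. The cassette came out without pulling on the winder and now lies flat in the empty bay. I handed the job in about 18 s into the 64 s limit.

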